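# Find and seat the rocking key cap of a pool-score console

## Robot

A 6-joint arm with a two-finger parallel gripper is mounted at the origin on the work surface. World frame = base frame: x ahead of the robot, y to its left, z up, the work surface at z = 0. Lengths are in m, angles in rad, forces in N, time in s.
With the tool pointing down it reaches from about 0.2 to 0.875 m from the base axis. Payload 3.4 kg.
Tool frame: the origin (TCP) lies on the centre line of the jaws, within the pads' length; the fingertips stand finger_overhang ahead of it and the grasp point (between the pads) lies 3 mm ahead of it (finger_overhang is the distance from the TCP to the fingertips, in m); z points along the fingers, y is the line along which they close (so a half turn about z gives the same grasp; the last joint's range is limited). The gripper opens to 94 mm and grips with 3 to 60 N. Pads are 16 mm wide; open, the fingers measure 119 mm over their backs; the gripper's body (75 mm by 177 mm) begins 78 mm behind the grasp point.
Start: joints at [-1.371, 0.276, 1.505, -0, 1.361, -0.121], TCP at [0.181, -0.546, 0.227] pointing down, gripper open.
Joint ranges: [-2.89, 2.89], [-0.75, 2.08], [0.22, 2.7], [-1.18, 4.32], [0.11, 2.71], [-2.7, 2.7]. Speed limits (rad/s): [2.57, 2.57, 3.14, 3.14, 3.14, 3.14].

## Interface

Orientations are given as a rotation vector (axis times angle).
In Python, from bench import * gives the robot as it stands.
- The arm moves only by the tool step_arm, never from a script. Its argument "rows" is a list of rows, each a list of 2 entries, a list of its own where there are three numbers: the shift along the tool's x, y, z in m, then the turn about the tool's z in rad. A call has 1 to 8 rows; each row is the pose to reach, as a shift and turn from the pose commanded when the call began, along the tool's axes at that moment; what a row does not reach only later rows make up. A row lasts 1/10 s, in which the tool goes at most 50 mm and 8.59 degrees, less where a joint would pass 70% of its speed; a pose out of reach is approached as far as the arm can. A call with a gripper value outside its range is refused whole. "gripper" is the gripper's target within -1 to 1 (fully open at 1, half-way at 0, shut at -1), set as the call begins (left out, the last holds). The fingers move at their own pace and stop on an object; "squeeze" is the grip in N (left out, the last holds). Time passes only in rows, so rows that repeat a pose let the fingers close. It gives the time, the measured TCP pose, the force, the opening and the grip force at its end, in the units of the state.
- observe(): the state, without advancing time (a new reading comes with each control period).
- snapshot(name): name is "side" or "top" or "wrist"; returns (picture, depth): 400x640x3 uint8, blue, green, red; 400x640 float32, m along the optical axis (not along the pixel's ray), 0 where there is no reading.
- camera_model(name): a dict with "intrinsics" (3x3 intrinsics, pixels), "pose" (4x4, takes a point from camera to world coordinates). Camera axes: x right, y up, looking along -z (the intrinsics and any distortion apply to the point x, -y, -z); pixel columns grow to the right and rows downward; lengths in m; the calibration is good to about 2 mm. A picture is of the moment at which its call begins: read the wrist's pose just before it. camera_model takes no time and is no camera call; for the wrist camera it gives the pose at the moment of the call.
- hand_in(): hands the job in; it is judged then, once.
The state is a dict: "time_s": time; "q": joint angles; "qvel": joint speeds; "joint_torque": joint torques, N m; "ee_pos": TCP position; "tool_rot": TCP orientation; "force": force on the tool from outside, world axes, zero at the start; "wrist_torque": the same for the moment, N m; "width": finger opening in m; "gripper_force": force on a finger pad.
Only numpy, scipy, OpenCV 4.12 (cv2) and the standard library are available. Lean on these libraries where they do the work, as an engineer would, in place of code of your own. Each camera call takes 0.05 s, during which the arm holds its last target. There are 200 camera calls.

## Task

One of the six big key caps on the pool-score console has come off its seat and rocks. Press the keys lightly near an edge with the fingertips until you find the cap that rocks, then push that cap straight down in the middle, firmly, until it is fully home and level with the others, and draw the hand clear. The score must stand, so press no sound key right down; do not pull any cap out, and leave the chalk and everything else where it is.

Things in the scene. Friction and masses are not known exactly. Their poses are not given: they have to be found in the camera images.
- console: Dark score console, 210 (x) by 290 mm, fixed. Origin: centre of its underside, on the table; x points to its display side, z up. Deck 46 mm high; display hood along the +x side, 50 mm deep, 68 to 72 mm high. Six identical keys in wells, two rows of three, 66 mm pitch; centres in console axes: x -55 mm (keys 1-3), +11 mm (keys 4-6); y +66, 0, -66 mm in that order in each row.
- cap_1: Ivory key cap, 54 mm square, 18 tall, disc at its middle; row nearer the robot, left (+y) end. Origin: centre of its underside; axes as the console's. Sound: top 58 mm above the table. The loose one (any) stands level, about 2.5 mm high, on a 10 mm square stud under its middle; pressed with under 1 N by a fingertip lying wholly over 7 mm off the middle (say at 20 mm) it tips 0.1 to 0.17 rad, far edge up 3 to 5 mm.
- cap_2: Ivory key cap, 54 mm square, 18 tall, disc at its middle; nearer row, middle. Origin: centre of its underside; axes as the console's. Sound: top 58 mm above the table. The loose one (any) stands level, about 2.5 mm high, on a 10 mm square stud under its middle; pressed with under 1 N by a fingertip lying wholly over 7 mm off the middle (say at 20 mm) it tips 0.1 to 0.17 rad, far edge up 3 to 5 mm.
- cap_3: Ivory key cap, 54 mm square, 18 tall, disc at its middle; nearer row, right end. Origin: centre of its underside; axes as the console's. Sound: top 58 mm above the table. The loose one (any) stands level, about 2.5 mm high, on a 10 mm square stud under its middle; pressed with under 1 N by a fingertip lying wholly over 7 mm off the middle (say at 20 mm) it tips 0.1 to 0.17 rad, far edge up 3 to 5 mm.
- cap_4: Ivory key cap, 54 mm square, 18 tall, disc at its middle; row farther from the robot (display side), left (+y) end. Origin: centre of its underside; axes as the console's. Sound: top 58 mm above the table. The loose one (any) stands level, about 2.5 mm high, on a 10 mm square stud under its middle; pressed with under 1 N by a fingertip lying wholly over 7 mm off the middle (say at 20 mm) it tips 0.1 to 0.17 rad, far edge up 3 to 5 mm.
- cap_5: Ivory key cap, 54 mm square, 18 tall, disc at its middle; farther row, middle. Origin: centre of its underside; axes as the console's. Sound: top 58 mm above the table. The loose one (any) stands level, about 2.5 mm high, on a 10 mm square stud under its middle; pressed with under 1 N by a fingertip lying wholly over 7 mm off the middle (say at 20 mm) it tips 0.1 to 0.17 rad, far edge up 3 to 5 mm.
- cap_6: Ivory key cap, 54 mm square, 18 tall, disc at its middle; farther row, right end. Origin: centre of its underside; axes as the console's. Sound: top 58 mm above the table. The loose one (any) stands level, about 2.5 mm high, on a 10 mm square stud under its middle; pressed with under 1 N by a fingertip lying wholly over 7 mm off the middle (say at 20 mm) it tips 0.1 to 0.17 rad, far edge up 3 to 5 mm.
- key_1 (a joint): Spring plunger under cap_1: 0 at rest, grows going down, stop at 0.005 m. Moves straight, without tipping, at 1.2 N plus 2 N per mm; beyond 0.0042 m (9.6 N) it counts a point. If its cap is the loose one, a push of over 12 N on the cap's middle drives the stud down to stay (2.5 mm, then the rim meets the plunger: home); let go at the edge, the cap levels again.
- key_2 (a joint): Spring plunger under cap_2: 0 at rest, grows going down, stop at 0.005 m. Moves straight, without tipping, at 1.2 N plus 2 N per mm; beyond 0.0042 m (9.6 N) it counts a point. If its cap is the loose one, a push of over 12 N on the cap's middle drives the stud down to stay (2.5 mm, then the rim meets the plunger: home); let go at the edge, the cap levels again.
- key_3 (a joint): Spring plunger under cap_3: 0 at rest, grows going down, stop at 0.005 m. Moves straight, without tipping, at 1.2 N plus 2 N per mm; beyond 0.0042 m (9.6 N) it counts a point. If its cap is the loose one, a push of over 12 N on the cap's middle drives the stud down to stay (2.5 mm, then the rim meets the plunger: home); let go at the edge, the cap levels again.
- key_4 (a joint): Spring plunger under cap_4: 0 at rest, grows going down, stop at 0.005 m. Moves straight, without tipping, at 1.2 N plus 2 N per mm; beyond 0.0042 m (9.6 N) it counts a point. If its cap is the loose one, a push of over 12 N on the cap's middle drives the stud down to stay (2.5 mm, then the rim meets the plunger: home); let go at the edge, the cap levels again.
- key_5 (a joint): Spring plunger under cap_5: 0 at rest, grows going down, stop at 0.005 m. Moves straight, without tipping, at 1.2 N plus 2 N per mm; beyond 0.0042 m (9.6 N) it counts a point. If its cap is the loose one, a push of over 12 N on the cap's middle drives the stud down to stay (2.5 mm, then the rim meets the plunger: home); let go at the edge, the cap levels again.
- key_6 (a joint): Spring plunger under cap_6: 0 at rest, grows going down, stop at 0.005 m. Moves straight, without tipping, at 1.2 N plus 2 N per mm; beyond 0.0042 m (9.6 N) it counts a point. If its cap is the loose one, a push of over 12 N on the cap's middle drives the stud down to stay (2.5 mm, then the rim meets the plunger: home); let go at the edge, the cap levels again.
- chalk_a: Bystander: cube of blue cue chalk, 22 mm, standing on the left margin of the console's deck. Origin: centre of its underside.
- chalk_b: Bystander: cube of blue cue chalk, 22 mm, standing on the right margin of the console's deck. Origin: centre of its underside.
- tip_tool: Bystander: brass cue-tip shaper, 26 mm wide, 38 mm tall, upright to the right of the console. Origin: centre of its underside.
- pea_bottle: Bystander: brown leather tally bottle, 72 mm wide, 130 mm tall, upright to the left of the console. Origin: centre of its underside.
- mug: Bystander: white mug, 80 mm wide, 95 mm tall, on the right of the table. Origin: centre of its underside.
- talc: Bystander: white talc bottle, 58 mm wide, 150 mm tall, on the left of the table. Origin: centre of its underside.
- brush: Bystander: wooden table brush, 220 x 50 mm, 31 mm tall, bristles down, lying along x to the right of the console. Origin: centre of its underside.
Not all that is in view belongs to the job. What is shaped like the cap_1 but green, pink or turquoise is not meant.

How it is judged:
By the outcome, as a careful person would: the job done as asked, in the order asked, and still so for the second after the job is handed in, with the robot touching nothing.
It also fails if it takes over 54 s, if anything falls off the work surface, if the arm or the gripper's body presses on something with over 40 N, if the wrist force passes 120 N, or if a joint passes its speed limit or range.

## Working session

There is one attempt and no reset: what is moved stays moved. The work goes in short steps, Python scripts to look and compute and a tool call to move; the robot and the scene stay as the last step left them, time stands still between calls to the robot, and variables do not carry over. Pictures are saved under pics/ and viewed, at most 10 in all, crops included, and the job is handed in when it is done.

Besides the shell and the picture viewer there is one more tool, called after "Call:" as name(argument=value, ...) on one line, values as JSON. step_arm: Moves the arm, as the interface text tells. Its arguments: {"type":"object","properties":{"rows":{"type":"array","items":{"type":"array"}},"gripper":{"type":"number"},"squeeze":{"type":"number"}},"required":["rows"]}

```bash
mkdir -p pics; ls
python3 - <<'E'
from bench import *
import cv2,numpy as np
s=observe();print({k:np.round(v,3) for k,v in s.items()})
try: print(finger_overhang)
except Exception as e: print(e)
a,d=snapshot("top");b,d2=snapshot("side")
cv2.imwrite("pics/top.png",a);cv2.imwrite("pics/side.png",b)
np.save("top_d.npy",d)
for n in("top","side","wrist"):
  c=camera_model(n);print(n,np.round(c["intrinsics"],1).tolist(),np.round(c["pose"],3).tolist(),[k for k in c])
E
```

```text
pics
{'time_s': np.float64(0.0), 'q': array([-1.371,  0.277,  1.506, -0.   ,  1.361, -0.121]), 'qvel': array([ 0.   , -0.   , -0.001, -0.001,  0.001,  0.   ]), 'joint_torque': array([-2.0000e-03, -4.0459e+01, -2.3723e+01,  7.0000e-02,  3.4000e-02,
       -0.0000e+00]), 'ee_pos': array([ 0.181, -0.545,  0.227]), 'tool_rot': array([-3.1  , -0.501,  0.   ]), 'force': array([-0.036,  0.65 ,  0.247]), 'wrist_torque': array([-0.003, -0.054, -0.031]), 'gripper_force': np.float64(0.0), 'width': np.float64(0.094)}
0.022
top [[465.7, 0.0, 314.3], [0.0, 465.7, 201.3], [0.0, 0.0, 1.0]] [[-0.027, 0.999, -0.046, 0.455], [-1.0, -0.027, -0.003, -0.03], [-0.004, 0.045, 0.999, 1.399], [0.0, 0.0, 0.0, 1.0]] ['intrinsics', 'pose']
side [[494.6, 0.0, 321.0], [0.0, 494.6, 201.5], [0.0, 0.0, 1.0]] [[-0.773, 0.43, -0.467, -0.083], [-0.635, -0.526, 0.566, 0.703], [-0.002, 0.734, 0.679, 0.952], [0.0, 0.0, 0.0, 1.0]] ['intrinsics', 'pose']
wrist [[296.8, 0.0, 318.5], [0.0, 296.8, 202.1], [0.0, 0.0, 1.0]] [[0.314, 0.915, 0.255, 0.255], [-0.949, 0.303, 0.082, -0.522], [-0.002, -0.268, 0.964, 0.384], [0.0, 0.0, 0.0, 1.0]] ['intrinsics', 'pose']
```

View pics/top.png

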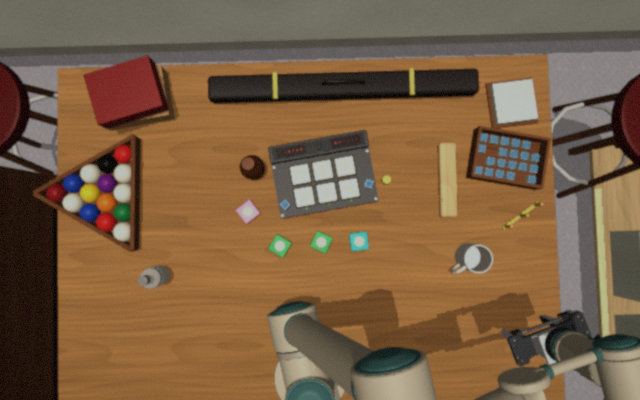

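View pics/side.png

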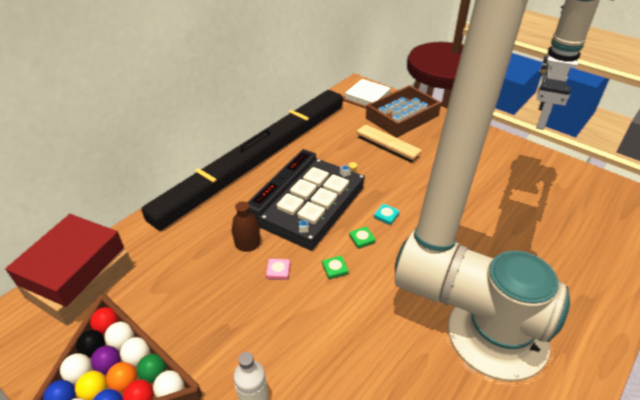

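The top view shows the console at about (323,175). The ivory caps are at (301,174), (323,170), (345,166) in the far row and (303,196), (326,192), (349,189) in the near row. The chalk is at (285,204) and (369,184). The green, pink and turquoise pads near (280–360,242) and (247,211) are decoys, because they lie on the table. Next I'll locate the caps.

```bash
cat > h.py <<'E'
from bench import *
import cv2,numpy as np
from scipy.optimize import least_squares
K={1:(-.055,.066),2:(-.055,0),3:(-.055,-.066),4:(.011,.066),5:(.011,0),6:(.011,-.066)}
KX=np.array([K[i] for i in range(1,7)])
def proj(c,P):
    T=np.linalg.inv(c["pose"]); p=P@T[:3,:3].T+T[:3,3]
    uv=np.c_[p[:,0]/-p[:,2],-p[:,1]/-p[:,2],np.ones(len(p))]@c["intrinsics"].T
    return uv[:,:2]
def ray(c,uv,z):
    uv=np.atleast_2d(uv); d=np.c_[uv,np.ones(len(uv))]@np.linalg.inv(c["intrinsics"]).T
    d=d*[1,-1,-1]@c["pose"][:3,:3].T; o=c["pose"][:3,3]
    return o+d*((z-o[2])/d[:,2])[:,None]
def fit(P):  # P: 6x2 in key order -> x,y,yaw
    def W(p): c,s=np.cos(p[2]),np.sin(p[2]); return KX@np.array([[c,s],[-s,c]])+p[:2]
    r=least_squares(lambda p:(W(p)-P).ravel(),[*P.mean(0),0]); return r.x,W(r.x),(W(r.x)-P)
def caps(im,lo,hi,thr=None):
    hsv=cv2.cvtColor(im,cv2.COLOR_BGR2HSV)
    m=((hsv[...,2]>150)&(hsv[...,1]<75)).astype(np.uint8)
    m=cv2.morphologyEx(m,cv2.MORPH_CLOSE,np.ones((3,3)))
    n,l,st,ce=cv2.connectedComponentsWithStats(m)
    return [(ce[i],st[i,4]) for i in range(1,n) if lo<st[i,4]<hi],m
E
python3 - <<'E'
from h import *
im=cv2.imread("pics/top.png");c=camera_model("top")
L,m=caps(im,150,700)
L=[(p,a) for p,a in L if 285<p[0]<365 and 150<p[1]<210]
for p,a in L: print(p,a,ray(c,p,.058).round(4))
if len(L)==6:
  W=np.array([ray(c,p,.058)[0,:2] for p,a in L]); o=np.argsort(W[:,0]+.15*W[:,1]*0)
  n=sorted(W[o[:3]].tolist(),key=lambda p:-p[1]);f=sorted(W[o[3:]].tolist(),key=lambda p:-p[1])
  x,w,r=fit(np.array(n+f));print(x,w.round(4),r.round(4))
E
```

```text
[344.67080745 165.81987578] 322 [[ 0.616  -0.1169  0.058 ]]
[322.3869969  169.75851393] 323 [[ 0.6063 -0.0522  0.058 ]]
[299.91277259 173.93457944] 321 [[0.596  0.0131 0.058 ]]
[348.78637771 188.27863777] 323 [[ 0.5506 -0.1269  0.058 ]]
[326.37654321 192.34876543] 324 [[ 0.5406 -0.0619  0.058 ]]
[303.87345679 196.35185185] 324 [[0.5308 0.0033 0.058 ]]
[ 0.5951492  -0.05361707  0.15101277] [[ 0.5308  0.0034]
 [ 0.5408 -0.0619]
 [ 0.5507 -0.1271]
 [ 0.5961  0.0133]
 [ 0.606  -0.052 ]
 [ 0.616  -0.1172]] [[ 0.      0.0001]
 [ 0.0002  0.    ]
 [ 0.0001 -0.0003]
 [ 0.0001  0.0002]
 [-0.0003  0.0002]
 [-0.0001 -0.0003]]
```

Call:
step_arm(rows=[[[0.475,-0.353,0],0.169],[[0.475,-0.353,0],0.169],[[0.475,-0.353,0],0.169],[[0.475,-0.353,0],0.169],[[0.475,-0.353,0],0.169],[[0.475,-0.353,0],0.169],[[0.475,-0.353,0],0.169],[[0.475,-0.353,0],0.169]], gripper=-1)

```text
time_s: 0.9
ee_pos: [0.4113, -0.2161, 0.2273]
tool_rot: [3.133, 0.238, -0.0]
force: [0.4, -1.4, -0.5]
width: 0.0335
gripper_force: 0.0
```

Call:
step_arm(rows=[[[0.131,-0.138,0],0],[[0.131,-0.138,0],0],[[0.131,-0.138,0],0],[[0.131,-0.138,0],0],[[0.131,-0.138,0],0],[[0.131,-0.138,0],0],[[0.131,-0.138,0],0]])

```text
time_s: 1.6
ee_pos: [0.5186, -0.0625, 0.2271]
tool_rot: [3.132, 0.237, -0.002]
force: [-0.1, -0.1, 0.1]
width: 0.0006
gripper_force: 0.0
```

Run:
```python
from h import *
s=observe();print(s["ee_pos"],s["tool_rot"],s["force"],s["width"])
c=camera_model("wrist");im,d=snapshot("wrist");cv2.imwrite("pics/w1.png",im);np.save("w1.npy",d)
np.savez("w1c.npz",**c)
P=np.array([[.5308,.0034],[.5408,-.0619],[.5507,-.1271],[.5961,.0133],[.606,-.052],[.616,-.1172]])
uv=proj(c,np.c_[P,np.full(6,.058)]);print(uv.round(1))
L,m=caps(im,800,20000)
for p,a in L:
  w=ray(c,p,.058)[0]; print(p.round(1),a,w.round(4))
# depth -> world z
T=c["pose"];K_=c["intrinsics"]
v,u=np.mgrid[:400,:640];X=np.stack([(u-K_[0,2])/K_[0,0]*d,-(v-K_[1,2])/K_[1,1]*d,-d],-1)@T[:3,:3].T+T[:3,3]
for p in uv:
  a,b=p.astype(int)
  if 0<=a<640 and 0<=b<400:
    z=X[max(b-9,0):b+10,max(a-9,0):a+10];k=d[max(b-9,0):b+10,max(a-9,0):a+10]>0;print(k.sum(),np.median(z[k],0).round(4),z[k][:,2].std().round(4))
```

```text
[ 0.51857948 -0.0625215   0.2271277 ] [ 3.13222843e+00  2.37276770e-01 -2.01148155e-03] [-0.08730816 -0.07513753  0.10437536] 0.0005702731879714021
[[260.5 171.4]
 [320.1 171.2]
 [379.7 171.2]
 [257.2 108.9]
 [320.2 108.9]
 [383.1 108.7]]
[258.9 107.8] 2648 [0.5975 0.0117 0.058 ]
[321.2 107.8] 2665 [ 0.6072 -0.0529  0.058 ]
[383.6 107.8] 2651 [ 0.617  -0.1175  0.058 ]
[261.7 169.5] 2190 [0.5331 0.0023 0.058 ]
[321.  169.2] 2138 [ 0.5433 -0.0625  0.058 ]
[380.3 169.1] 2149 [ 0.5531 -0.1273  0.058 ]
[128.6 174.2] 1553 [0.5057 0.148  0.058 ]
360 [0.531  0.004  0.0579] 0.0007
358 [ 0.5411 -0.0617  0.0579] 0.0007
361 [ 0.5508 -0.1263  0.0579] 0.0007
361 [0.597  0.0136 0.0579] 0.0007
361 [ 0.6068 -0.0517  0.0603] 0.0007
359 [ 0.6166 -0.117   0.0578] 0.0008
```

View pics/w1.png

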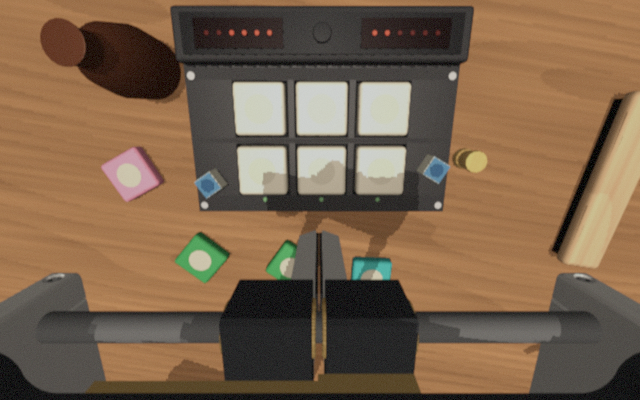

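The wrist view shows all six caps: far row at (259,108), (321,108), (384,108) and near row at (262,169), (321,169), (380,169). Depth puts five cap tops at 57.9 mm and cap_5 at (321,108) at 60.3 mm. It stands 2.4 mm high, so it is the suspect, and I'll confirm with a light press on its near edge.

Call:
step_arm(rows=[[[0.0685,0.003,0.04],0],[[0.0685,0.003,0.08],0],[[0.0685,0.003,0.12],0],[[0.0685,0.003,0.135],0],[[0.0685,0.003,0.135],0],[[0.0685,0.003,0.135],0],[[0.0685,0.003,0.135],0]])

```text
time_s: 2.35
ee_pos: [0.5887, -0.0555, 0.0945]
tool_rot: [3.131, 0.236, 0.006]
force: [0.1, 0.2, 0.1]
width: 0.0001
gripper_force: 0.0
```

```bash
cat >> h.py <<'E'
def look(tag):
    s=observe();print(s["time_s"],s["ee_pos"].round(4),"tip z",(s["ee_pos"][2]-.022).round(4),s["tool_rot"].round(4),s["force"].round(2))
    c=camera_model("wrist");im,d=snapshot("wrist");cv2.imwrite(f"pics/{tag}.png",im)
    T=c["pose"];Q=c["intrinsics"];v,u=np.mgrid[:400,:640]
    X=np.stack([(u-Q[0,2])/Q[0,0]*d,-(v-Q[1,2])/Q[1,1]*d,-d],-1)@T[:3,:3].T+T[:3,3]
    L,m=caps(im,800,40000)
    for p,a in L: print(p.round(1),a,ray(c,p,.058)[0].round(4))
    e=(np.cos(.151),np.sin(.151))
    for i,(kx,ky) in K.items():   # z at far, centre, near, left, right of each cap
        o=[]
        for a,b in((.02,0),(0,0),(-.02,0),(0,.02),(0,-.02)):
            x,y=kx+a,ky+b; w=np.array([.5954+x*e[0]-y*e[1],-.0539+x*e[1]+y*e[0]])
            k=(d>0)&(np.hypot(X[...,0]-w[0],X[...,1]-w[1])<.004)&(X[...,2]<.075)
            o.append(round(float(np.median(X[...,2][k]))*1e3,1) if k.sum()>5 else None)
        print("cap",i,"far,mid,near,left,right",o)
    return im,X
E
python3 - <<'E'
from h import *
look("w2")
E
```

```text
2.35 [ 0.5887 -0.0555  0.0945] tip z 0.0725 [3.1315 0.2363 0.0057] [0.13 0.21 0.14]
[221.7 206.4] 5955 [0.5996 0.0117 0.058 ]
[412.6 206. ] 5890 [ 0.6191 -0.1165  0.058 ]
[317.2 204.4] 5467 [ 0.6105 -0.0523  0.058 ]
[ 37.1 268.5] 1613 [0.5332 0.14   0.058 ]
[220.7 279.7] 2766 [0.5438 0.0089 0.058 ]
[413.8 279.4] 2564 [ 0.5648 -0.1302  0.058 ]
[138.7 334.8] 1096 [0.4869 0.0683 0.058 ]
[504.2 334.5] 1238 [ 0.5289 -0.2102  0.058 ]
cap 1 far,mid,near,left,right [57.8, 57.9, None, 57.8, None]
cap 2 far,mid,near,left,right [None, None, None, None, None]
cap 3 far,mid,near,left,right [57.6, 57.8, None, None, 57.9]
cap 4 far,mid,near,left,right [57.7, 58.0, 57.8, 57.7, 57.8]
cap 5 far,mid,near,left,right [60.4, 60.3, None, 60.1, 60.3]
cap 6 far,mid,near,left,right [57.7, 57.8, 57.7, 57.7, 57.8]
```

View pics/w2.png

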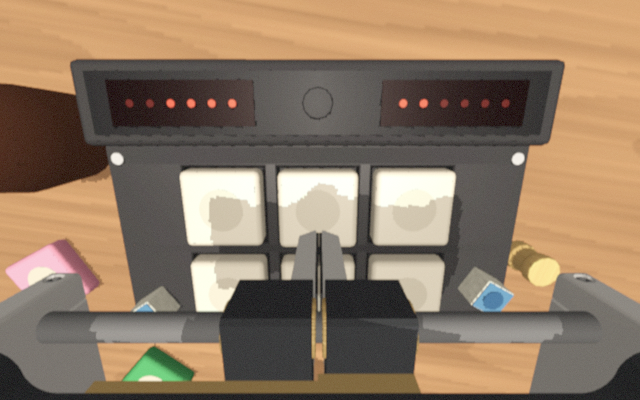

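The fingertips end at (319,233), over the near half of cap_5, whose centre is at (318,206). Next I'll press lightly.

Call:
step_arm(rows=[[[0,0,0.005],0],[[0,0,0.008],0],[[0,0,0.01],0],[[0,0,0.0115],0],[[0,0,0.0125],0],[[0,0,0.0125],0],[[0,0,0.0125],0]])

```text
time_s: 3.1
ee_pos: [0.5874, -0.0544, 0.0812]
tool_rot: [3.132, 0.239, 0.0]
force: [-3.5, 0.2, 7.3]
width: 0.0007
gripper_force: 4.0
```

Run:
```python
from h import *
look("w3")
```

```text
3.1 [ 0.5874 -0.0544  0.0812] tip z 0.0592 [3.1321e+00 2.3870e-01 3.0000e-04] [-3.5   0.23  7.31]
[217.1 210.4] 6695 [0.5996 0.0116 0.058 ]
[319.4 205.5] 6031 [ 0.6125 -0.0521  0.058 ]
[421.2 210.4] 6688 [ 0.619  -0.1165  0.058 ]
[ 25.5 273.6] 1588 [0.5354 0.1367 0.058 ]
[214.3 285.2] 2454 [0.5457 0.0103 0.058 ]
[423.1 285.4] 2349 [ 0.567  -0.1307  0.058 ]
cap 1 far,mid,near,left,right [57.8, 58.0, None, 57.8, None]
cap 2 far,mid,near,left,right [None, None, None, None, None]
cap 3 far,mid,near,left,right [57.7, 58.0, None, None, 57.7]
cap 4 far,mid,near,left,right [57.9, 57.9, 57.8, 57.7, 57.7]
cap 5 far,mid,near,left,right [63.5, 60.8, None, 60.5, 60.7]
cap 6 far,mid,near,left,right [57.8, 57.8, 57.8, 57.8, 57.7]
```

cap_5 rocks: its far edge rose from 60.4 to 63.5 mm while its neighbours stayed at 57.8 mm. I'll lift off and refine the middle.

Call:
step_arm(rows=[[[0,0,-0.004],0],[[0,0,-0.015],0],[[0,0,-0.02],0],[[0,0,-0.02],0],[[0,0,-0.02],0]])

```text
time_s: 3.65
ee_pos: [0.5876, -0.0544, 0.1001]
tool_rot: [3.132, 0.238, 0.0]
force: [0.0, -0.1, -0.2]
width: 0.0005
gripper_force: 0.0
```

Run:
```python
from h import *
im,X=look("w4")
c,s=np.cos(.151),np.sin(.151)
for i in(4,5,6):
  kx,ky=K[i];w=np.array([.5954+kx*c-ky*s,-.0539+kx*s+ky*c])
  r=X[...,:2]-w;a=r@[c,s];b=r@[-s,c]
  k=(abs(a)<.032)&(abs(b)<.032)&(X[...,2]>.0565)&(X[...,2]<.063)
  lim=[np.percentile(a[k],q) for q in(.5,99.5)]+[np.percentile(b[k],q) for q in(.5,99.5)]
  print(i,w.round(4),np.round(lim,4))
```

```text
3.65 [ 0.5876 -0.0544  0.1001] tip z 0.0781 [3.1324e+00 2.3830e-01 5.0000e-04] [ 0.02 -0.07 -0.23]
[226.  203.2] 5626 [0.5992 0.0116 0.058 ]
[319.2 201.6] 5377 [ 0.6101 -0.0524  0.058 ]
[412.1 203. ] 5598 [ 0.6188 -0.1165  0.058 ]
[ 49.1 265.8] 1810 [0.5313 0.1378 0.058 ]
[225.2 276.4] 2867 [0.5421 0.0083 0.058 ]
[412.2 276.8] 2769 [ 0.5628 -0.13    0.058 ]
[139.3 334.9] 1038 [0.48   0.0724 0.058 ]
[508.5 334.8] 1026 [ 0.5241 -0.2177  0.058 ]
cap 1 far,mid,near,left,right [57.7, 58.1, None, 57.9, None]
cap 2 far,mid,near,left,right [None, None, None, None, None]
cap 3 far,mid,near,left,right [57.8, 57.9, None, None, 57.7]
cap 4 far,mid,near,left,right [57.8, 58.0, 57.8, 57.7, 57.7]
cap 5 far,mid,near,left,right [60.2, 60.3, 60.2, 60.3, 60.2]
cap 6 far,mid,near,left,right [57.6, 57.9, 57.9, 57.8, 57.9]
4 [0.5963 0.013 ] [-0.0254  0.0257 -0.0263  0.0245]
5 [ 0.6063 -0.0522] [-0.0249  0.0264 -0.0272  0.0258]
6 [ 0.6162 -0.1175] [-0.0254  0.025  -0.0258  0.0251]
```

Call:
step_arm(rows=[[[0.019,0.001,0],0],[[0.019,0.001,0.005],0],[[0.019,0.001,0.012],0],[[0.019,0.001,0.015],0],[[0.019,0.001,0.015],0],[[0.019,0.001,0.015],0]])

```text
time_s: 4.3
ee_pos: [0.6059, -0.0526, 0.0847]
tool_rot: [-3.132, -0.238, 0.001]
force: [0.2, -0.2, 0.2]
width: 0.0004
gripper_force: 0.0
```

Call:
step_arm(rows=[[[0,0,0.002],0],[[0,0,0.004],0],[[0,0,0.006],0],[[0,0,0.008],0],[[0,0,0.01],0],[[0,0,0.01],0]])

```text
time_s: 4.9
ee_pos: [0.6067, -0.0526, 0.0777]
tool_rot: [3.132, 0.238, 0.003]
force: [-4.2, 0.6, 13.2]
width: 0.0001
gripper_force: 6.6
```

Call:
step_arm(rows=[[[0,0,0.001],0],[[0,0,0.002],0],[[0,0,0.003],0],[[0,0,0.004],0],[[0,0,0.004],0],[[0,0,0.004],0]])

```text
time_s: 5.5
ee_pos: [0.6068, -0.0527, 0.0751]
tool_rot: [3.132, 0.238, 0.004]
force: [-5.7, 1.0, 20.3]
width: 0.0002
gripper_force: 10.3
```

Run:
```python
from h import *
im,X=look("w5")
```

```text
5.5 [ 0.6068 -0.0527  0.0751] tip z 0.0531 [3.1315 0.2384 0.0039] [-5.71  0.95 20.27]
[317.  229.6] 4289 [ 0.6179 -0.0509  0.058 ]
[214.8 241.3] 6745 [0.6004 0.0117 0.058 ]
[419.8 241.3] 6640 [ 0.6199 -0.1164  0.058 ]
[205.4 301.3] 884 [0.5561 0.0154 0.058 ]
[140.4 339.7] 2017 [0.5186 0.0587 0.058 ]
[503.1 333.9] 1617 [ 0.5611 -0.1901  0.058 ]
cap 1 far,mid,near,left,right [57.6, None, 57.8, None, None]
cap 2 far,mid,near,left,right [None, None, 57.8, None, None]
cap 3 far,mid,near,left,right [57.7, None, None, None, None]
cap 4 far,mid,near,left,right [57.7, 57.9, 58.0, 57.7, 57.8]
cap 5 far,mid,near,left,right [52.7, None, None, 52.8, 52.7]
cap 6 far,mid,near,left,right [57.7, 57.9, 57.7, 57.7, 57.7]
```

The cap top is at 52.7 mm, which is 58 mm less the 5 mm of plunger travel, so it is home against the stop. I'll add a bit more push for firmness, then draw clear.

Call:
step_arm(rows=[[[0,0,0.001],0],[[0,0,0.002],0],[[0,0,0.002],0],[[0,0,0],0],[[0,0,-0.004],0],[[0,0,-0.01],0],[[0,0,-0.02],0],[[0,0,-0.035],0]])

```text
time_s: 6.35
ee_pos: [0.6058, -0.0525, 0.1057]
tool_rot: [-3.132, -0.238, 0.003]
force: [-0.3, 0.0, -0.1]
width: 0.0003
gripper_force: 0.0
```

Call:
step_arm(rows=[[[0,0,-0.04],0],[[0,0,-0.08],0],[[-0.03,0,-0.12],0],[[-0.07,0,-0.13],0],[[-0.09,0,-0.13],0],[[-0.09,0,-0.13],0],[[-0.09,0,-0.13],0]])

```text
time_s: 7.05
ee_pos: [0.5179, -0.0662, 0.2363]
tool_rot: [3.132, 0.237, 0.002]
force: [0.9, -0.1, -0.7]
width: 0.0006
gripper_force: 0.0
```

Run:
```python
from h import *
im,X=look("w6")
```

```text
7.05 [ 0.5179 -0.0662  0.2363] tip z 0.2143 [3.1324e+00 2.3750e-01 2.2000e-03] [ 0.91 -0.12 -0.74]
[257.2 107.5] 2509 [0.5974 0.0117 0.058 ]
[317.9 107.4] 2514 [ 0.6073 -0.0529  0.058 ]
[378.5 107.8] 2482 [ 0.6166 -0.1175  0.058 ]
[260.  167.5] 2125 [0.5331 0.0024 0.058 ]
[317.7 167.2] 2086 [ 0.5433 -0.0624  0.058 ]
[375.5 167.2] 2081 [ 0.5531 -0.1272  0.058 ]
[130.2 172.3] 1488 [0.5055 0.1482 0.058 ]
cap 1 far,mid,near,left,right [57.9, 57.9, 57.6, 57.8, 57.9]
cap 2 far,mid,near,left,right [57.8, 57.8, 57.8, 57.9, 57.8]
cap 3 far,mid,near,left,right [57.7, 57.9, 57.7, 57.7, 58.2]
cap 4 far,mid,near,left,right [57.8, 57.9, 57.9, 57.7, 57.5]
cap 5 far,mid,near,left,right [57.8, 58.2, 57.8, 57.6, 57.8]
cap 6 far,mid,near,left,right [57.6, 58.1, 57.7, 57.8, 57.8]
```

View pics/w6.png

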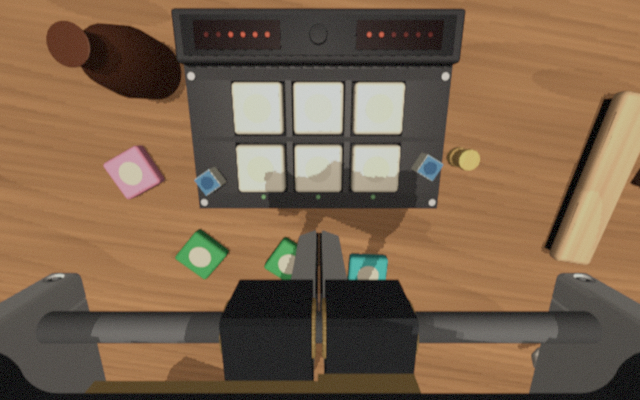

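All six caps are level at about 57.8 mm. cap_5 at (318,107) is home, the chalk at (208,182) and (429,167) hasn't moved, and the hand is clear.

```bash
python3 -c "
from bench import *
print(hand_in())"
```

```text
the job is handed in; nothing more can be done
None
```

The loose cap was cap_5 (farther row, middle): a light edge press made it rock, I pushed it home level with the other five, drew the hand clear, and handed the job in; no other key was pressed.

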